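Seal two loaded centrifuge buckets for a run

TASK

Two of the centrifuge buckets are loaded with tubes and still open. Seal both for the spin: pull the click-fit cap off the empty bucket and use it together with the matching rectangular cap standing on the bench, pressing one onto each loaded bucket until it has snapped fully home, level on the rim. Leave everything else on the bench standing where it is.

Things in the scene. Friction and masses are not known exactly. Their poses are not given: they have to be found in the camera images.
- bucket_1: Open rectangular aluminium centrifuge bucket with two 50 ml tubes in it (tops 9 mm below the rim), hung in a dark steel stand 88 mm along x, 122 mm along y; fixed. Origin: centre of the stand's underside, z up. Rim at z 140 mm, rounded; neck 64 mm along x, 84 mm along y
- bucket_2: Second open bucket with two tubes in it, in its own stand; same shape, size and axes as bucket_1; fixed
- bucket_3: Empty bucket (no tubes), in its own stand; same shape, size and axes as bucket_1; fixed. cap_1 is snapped on it at the start
- bucket_1_seat (a point): Where the origin of a fully seated cap lies: on the axis of bucket_1, 122 mm above its origin, same axes. Detent: in the middle of each 84 mm neck face, 9 mm below the rim, a 10 mm spring ball stands out 4 mm
- bucket_2_seat (a point): The same point on bucket_2: on its axis, 122 mm above its origin, same axes; same ball detents
- cap_1: White rectangular click-fit sealing cap, 80 mm along x, 94 mm along y, 56 mm tall, 0.12 kg, loose. Origin: centre of the lower edge of its 18 mm deep skirt, z up. Top plate z 18 to 23 mm; on it a grey grip bar, 14 mm thick along x, 62 mm long along y, z 23 to 56 mm. Starts snapped on bucket_3; pull straight up, about 10 N
- cap_2: Cap like cap_1 (same shape, size, axes, mass); starts standing on the bench on its skirt, bar up. Either cap fits any bucket, turned like it or by half a turn, with 2 mm play to each side
- cap_1_grip (a point): Middle of the grip bar of cap_1, 47 mm above the cap's origin, 24 mm above its top plate, 9 mm below the bar's top
- cap_2_grip (a point): The same point on cap_2. A bead inside a cap's skirt catches the balls: lowered, a cap rests on them 10 mm too high; press it straight down (about 10 N) past the snap until its plate lies on the rim
- clamp_stand: small laboratory clamp stand, 1.6 kg, loose bystander: grey base 96 mm along x, 66 mm along y; upright steel rod 10 mm thick, 340 mm tall, 28 mm towards +x from the origin; at 275 mm height an arm with an empty clamp reaches from the rod 102 mm towards -x; origin at the centre of its underside.
- round_cap: round white cap of another, smaller rotor: 68 mm across, 45 mm tall with a small round knob; does not fit the buckets. Bystander, stands loose; origin at the centre of its underside.
- volumetric_flask: glass volumetric flask, 88 mm across, 205 mm tall, loose bystander; origin at the centre of its underside.
- media_bottle: glass media bottle with a screw cap, 84 mm across, 153 mm tall, loose bystander; origin at the centre of its underside.
- beaker: beaker, 96 mm across, 100 mm tall, loose bystander; origin at the centre of its underside.
- petri_stack: stack of petri dishes, 91 mm across, 113 mm tall, loose bystander; origin at the centre of its underside.
- wash_bottle: wash bottle, 69 mm across, 217 mm tall, loose bystander; origin at the centre of its underside.

How it is judged:
At the end, for the whole second after the job is handed in: bucket_1 and bucket_2 each wear cap_1 or cap_2, either one, either way round, snapped home: cap origin within 4 mm of the seat and at most 2.5 mm above it, tilt under 0.04 rad, turned under 0.1 rad from the bucket; both caps released and at rest (((distance between cap_1 and bucket_1_seat below 0.004 m and z of cap_1 in the frame of bucket_1_seat below 0.0025 m and angle between cap_1's own z axis and vertical below 0.04 rad and angle between the y axis of cap_1 and the y axis of bucket_1, either way round below 0.1 rad) or (distance between cap_2 and bucket_1_seat below 0.004 m and z of cap_2 in the frame of bucket_1_seat below 0.0025 m and angle between cap_2's own z axis and vertical below 0.04 rad and angle between the y axis of cap_2 and the y axis of bucket_1, either way round below 0.1 rad)) and ((distance between cap_1 and bucket_2_seat below 0.004 m and z of cap_1 in the frame of bucket_2_seat below 0.0025 m and angle between cap_1's own z axis and vertical below 0.04 rad and angle between the y axis of cap_1 and the y axis of bucket_2, either way round below 0.1 rad) or (distance between cap_2 and bucket_2_seat below 0.004 m and z of cap_2 in the frame of bucket_2_seat below 0.0025 m and angle between cap_2's own z axis and vertical below 0.04 rad and angle between the y axis of cap_2 and the y axis of bucket_2, either way round below 0.1 rad)) and linear speed of each of cap_1, cap_2 below 0.02 m/s); the robot touches nothing.
It fails at once if a bystander shoved more than 30 mm (distance of any of clamp_stand, round_cap, volumetric_flask, media_bottle, beaker, petri_stack, wash_bottle from where it was at the start of the episode above 0.03 m).
It fails at once if a bystander tipped over (angle between any of clamp_stand, round_cap, volumetric_flask, media_bottle, beaker, petri_stack, wash_bottle's own z axis and vertical above 0.4 rad).
It also fails if it takes over 67 s, if anything falls off the work surface, if the arm or the gripper's body presses on something with over 40 N, if the wrist force passes 120 N, or if a joint passes its speed limit or range.

ROBOT

A 7-joint arm with a two-finger parallel gripper is mounted at the origin on a cart in front of the work surface, level with it; the furniture and walls round the work are solid. World frame = base frame: x ahead of the robot, y to its left, z up, the work surface at z = 0. Lengths are in m, angles in rad, forces in N, time in s.
With the tool pointing down it reaches from about 0.425 to 0.875 m from the base axis. Payload 4.7 kg.
Tool frame: the origin (TCP) lies at the very end of the fingers, on their centre line; the grasp point (between the pads) lies behind it (ctrl.tcp_to_grasp is the z of the grasp point in the tool frame, in m); z points along the fingers, y is the line along which they close (so a half turn about z gives the same grasp; the last joint's range is limited). The gripper opens to 87 mm and grips with 3 to 60 N. Pads are 19 mm wide; open, the fingers measure 117 mm over their backs; the gripper's body (75 mm by 190 mm) begins 51 mm behind the grasp point.
Start: joints at [1.163, 0.321, -0.07, 1.45, 0.023, 1.371, -0.057], TCP at [0.266, -0.593, 0.185] pointing down, gripper open.
Joint ranges: [-2.86, 2.86], [-0.3, 2.09], [-1.38, 1.24], [0.06, 2.45], [-1.56, 4.7], [0.09, 2.05], [-2.69, 2.69]. Speed limits (rad/s): [2.57, 2.57, 3.14, 3.14, 3.14, 3.14, 3.14].

INTERFACE

Orientations are given as a rotation vector (axis times angle).
In Python, from bench import ctrl gives the robot as it stands.
- The arm moves only by the tool step_arm, never from a script. Its argument "targets" is a list of rows, each a list of 7 numbers: the shift along the world's x, y, z in cm, then the turn, a rotation vector about the world's x, y, z in degrees, then the opening, from 0 (shut) to 1 (fully open). A call has exactly 5 rows; each row shifts and turns the commanded pose from where the row before left it; what a row does not reach is not made up. A row lasts 1/12 s, in which the tool goes at most 41.7 mm and 7.16 degrees, less where a joint would pass 70% of its speed; a pose out of reach is approached as far as the arm can. A call with a gripper value outside its range is refused whole. The fingers move at their own pace and stop on an object; "force" is the grip in N (left out, the last holds). Time passes only in rows, so rows that do not move let the fingers close, or fill a call up. It gives the time, the measured TCP pose, the force, the opening and the grip force at its end, in the units of the state.
- ctrl.get_state(): the state, without advancing time (a new reading comes with each control period).
- ctrl.get_image(name): name is "side" or "top"; returns (picture, depth): 420x560x3 uint8, red, green, blue; 420x560 float32, m along the optical axis (not along the pixel's ray), 0 where there is no reading.
- ctrl.camera_params(name): a dict with "intrinsics" (3x3 intrinsics, pixels), "distortion" ([k1, k2, p1, p2, k3] as OpenCV has them; the pictures are not rectified), "rvec" (rotation vector, rad) and "tvec" (3), from world to camera coordinates, as OpenCV has them. Camera axes: x right, y down, z forward; pixel columns grow to the right and rows downward; lengths in m; the calibration is good to about 2 mm. A picture is of the moment at which its call begins. camera_params takes no time and is no camera call.
- ctrl.close_job(): hands the job in; it is judged then, once.
The state is a dict: "time": time; "joint_positions": joint angles; "qd": joint speeds; "joint_torque": joint torques, N m; "position": TCP position; "tool_rot": TCP orientation; "ft_force": force on the tool from outside, world axes, zero at the start; "torque": the same for the moment, N m; "grip_width": opening from 0.0 (shut) to 1.0 (fully open); "grip_force": force on a finger pad.
Only numpy, scipy, OpenCV 4.12 (cv2) and the standard library are available. Lean on these libraries where they do the work, as an engineer would, in place of code of your own. Each camera call takes 0.05 s, during which the arm holds its last target. There are 200 camera calls.

## Working session

There is one attempt and no reset: what is moved stays moved. The work goes in short steps, Python scripts to look and compute and a tool call to move; the robot and the scene stay as the last step left them, time stands still between calls to the robot, and variables do not carry over. Pictures are saved under pics/ and viewed, at most 10 in all, crops included, and the job is handed in when it is done.

Besides the shell and the picture viewer there is one more tool, called after "Emit:" by a JSON object that holds its "op" and its "data", one argument or row to a line. step_arm: Moves the arm, as the interface text tells. Its arguments: {"type":"object","properties":{"targets":{"type":"array"},"force":{"type":"number"}},"required":["targets"]}

```bash
ls; mkdir -p pics
python3 - <<'E'
from bench import ctrl
import cv2,numpy as np
s=ctrl.get_state();print(s, ctrl.tcp_to_grasp)
for n in("side","top"):
    p,d=ctrl.get_image(n);cv2.imwrite(f"pics/{n}0.png",p[...,::-1]);np.save(f"{n}d.npy",d)
    c=ctrl.camera_params(n);print(n,c)
E
```

```text
pics
{'time': 0.0, 'joint_positions': array([ 1.16308167,  0.3218132 , -0.07008687,  1.45169449,  0.02261555,
        1.37080578, -0.0569155 ]), 'qd': array([ 0.00046313, -0.00154785, -0.0004022 , -0.00161843, -0.00167901,
        0.00029017, -0.00024844]), 'joint_torque': array([-4.88238254e-05, -4.91290891e+01, -4.04072385e-01, -3.12536001e+01,
       -6.38788892e-02,  4.36902547e-02,  1.64138864e-04]), 'position': array([ 0.2658054 , -0.59246736,  0.1841582 ]), 'tool_rot': array([-3.07015012e+00, -6.57325177e-01,  8.10560513e-04]), 'ft_force': array([ 0.13763023, -0.08058179, -0.52784968]), 'torque': array([0.03952327, 0.01719956, 0.03666663]), 'grip_force': 0.0, 'grip_width': 1.0007343288267063} -0.0187
side {'intrinsics': array([[441.94368031,   0.        , 277.99360814],
       [  0.        , 441.94368031, 208.61337663],
       [  0.        ,   0.        ,   1.        ]]), 'distortion': array([-0.06562451,  0.        ,  0.        ,  0.        ,  0.        ]), 'rvec': array([ 0.55794911, -2.5965223 ,  1.25151634]), 'tvec': array([0.46219984, 0.24802792, 1.35512224])}
top {'intrinsics': array([[401.32320284,   0.        , 275.69894685],
       [  0.        , 401.32320284, 211.13756147],
       [  0.        ,   0.        ,   1.        ]]), 'distortion': array([-0.10548286,  0.        ,  0.        ,  0.        ,  0.        ]), 'rvec': array([ 1.49887424, -2.61961023,  0.29415393]), 'tvec': array([0.22781043, 0.49339045, 1.73280138])}
```

View pics/side0.png

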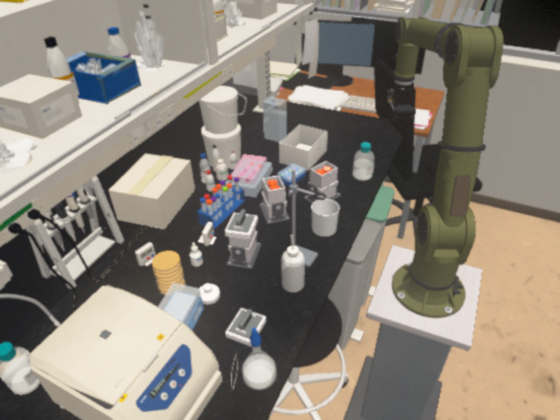

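View pics/top0.png

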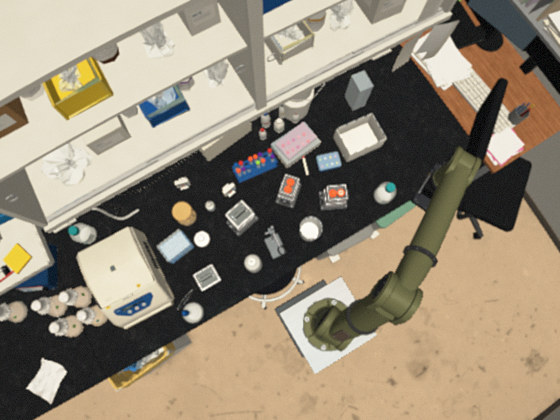

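The side view shows cap_2 at about (247,325), the capped bucket_3 at (242,235), and the open buckets at (274,190) and (323,178). The clamp stand is near (300,220) between them. In the top view they are at (206,277), (240,214), (289,188), (335,196) and (275,240). Next I build point clouds to fit the positions.

```bash
cat > h.py <<'E'
import cv2,numpy as np
from bench import ctrl
def cloud(n,d):
    c=ctrl.camera_params(n);K,D=c["intrinsics"],c["distortion"]
    R=cv2.Rodrigues(c["rvec"])[0];h,w=d.shape
    uv=np.mgrid[0:h,0:w][::-1].reshape(2,-1).T.astype(np.float64)
    xy=cv2.undistortPoints(uv[:,None],K,D)[:,0]
    P=np.c_[xy,np.ones(len(xy))]*d.reshape(-1,1)
    return ((P-c["tvec"])@R).reshape(h,w,3)
E
python3 - <<'E'
from h import *
np.set_printoptions(precision=4,suppress=True)
P={n:cloud(n,np.load(n+"d.npy")) for n in("side","top")}
for n,L in (("top",dict(cap2=(206,277),b3=(240,214),bA=(289,188),bB=(335,196),clamp=(275,240),beaker=(311,229),wash=(253,262),flask=(192,312),media=(385,192),rcap=(202,239),petri=(184,213))),("side",dict(cap2=(247,325),b3=(242,220),bA=(274,185),bB=(323,172)))):
    for k,(u,v) in L.items(): print(n,k,P[n][v,u])
# slices: top plate/rim points by height around each
X=P["top"].reshape(-1,3)
c={k:P["top"][v,u][:2] for k,(u,v) in dict(cap2=(206,277),b3=(240,214),bA=(289,188),bB=(335,196)).items()}
for n in P:
  X=P[n].reshape(-1,3)
  for k,z0,z1 in(("cap2",.012,.03),("cap2",.045,.065),("b3",.135,.152),("b3",.168,.19),("bA",.125,.15),("bB",.125,.15)):
    m=(np.hypot(*(X[:,:2]-c[k]).T)<.075)&(X[:,2]>z0)&(X[:,2]<z1);Q=X[m]
    if len(Q)>5: r=cv2.minAreaRect((Q[:,:2]*1000).astype(np.float32));print(n,k,len(Q),"z",np.median(Q[:,2]),"rect",np.round(r[0],1),np.round(r[1],1),round(r[2],1))
# orthophoto height map, 2mm/px x right->  rows: x from .3 to .95, cols y from .7 to -.7
n="top";p,_=cv2.imread("pics/top0.png"),0
I=np.concatenate([P[q].reshape(-1,3) for q in P]);C=np.concatenate([cv2.imread(f"pics/{q}0.png").reshape(-1,3) for q in P])
o=np.argsort(I[:,2]);I,C=I[o],C[o]
r=((.95-I[:,0])/.0018).astype(int);q=((.65-I[:,1])/.0018).astype(int)
ok=(r>=2)&(r<420)&(q>=2)&(q<720)&(I[:,2]<.45)&(I[:,2]>-.02)
im=np.zeros((422,722,3),np.uint8)
for a,b,cc in zip(r[ok],q[ok],C[ok]): im[a-1:a+1,b-1:b+1]=cc
cv2.imwrite("pics/ortho.png",im)
E
```

```text
top cap2 [0.4418 0.3538 0.0555]
top b3 [0.5851 0.0936 0.1613]
top bA [ 0.5848 -0.1459  0.1329]
top bB [ 0.4542 -0.2989  0.1313]
top clamp [0.4348 0.0123 0.0222]
top beaker [ 0.3982 -0.1565 -0.0006]
top wash [0.3846 0.1461 0.1537]
top flask [0.3379 0.4684 0.1012]
top media [ 0.3601 -0.5022  0.119 ]
top rcap [0.5994 0.2908 0.0435]
top petri [0.7242 0.2995 0.1101]
side cap2 [0.4358 0.3639 0.0293]
side b3 [0.5785 0.1086 0.1687]
side bA [ 0.5935 -0.1538  0.1269]
side bB [ 0.4592 -0.2965  0.1307]
side cap2 597 z 0.022881909978857952 rect [443.4 358.2] [83.2 95.7] 0.2
side cap2 109 z 0.052841407572261787 rect [441.8 359.4] [15.4 62.4] 1.4
side b3 440 z 0.14511981882771446 rect [588.6  95.9] [ 80.  101.6] 12.7
side b3 70 z 0.17601764828641658 rect [588.6  95.1] [13.2 65. ] 14.1
side bA 268 z 0.13248747029508884 rect [ 597.1 -150. ] [71.  92.4] 39.8
side bB 270 z 0.13261952719256678 rect [ 467.4 -309.4] [91.5 74.3] 63.4
top cap2 287 z 0.023685462803303407 rect [429.  346.9] [114.  112.3] 2.2
top cap2 51 z 0.05645567364603101 rect [444.5 354.5] [15.  61.1] 1.4
top b3 332 z 0.14556189260342575 rect [590.8  96.4] [82.1 94.8] 11.2
top b3 54 z 0.17512940442060704 rect [590.3  96.1] [14.9 59.5] 10.0
top bA 193 z 0.1337190211947436 rect [ 596.2 -150.3] [69.2 87.3] 42.0
top bB 208 z 0.13469840545354456 rect [ 463.1 -311.8] [86.  67.4] 65.3
```

View pics/ortho.png

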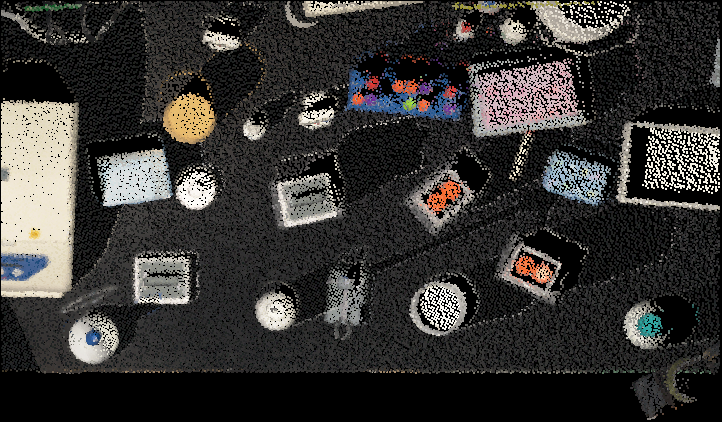

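The top-down composite confirms the layout: cap_2 at (163,280), bucket_3 at (308,200), the loaded buckets at (445,195) and (533,267), and the clamp stand at (347,290). I'll refine the fits and check the clamp rod and forearm heights.

```bash
cat > fit.py <<'E'
from h import *
from scipy.optimize import least_squares
def rectfit(Q,c,yaw,hx,hy,band=0.006):
    # outer outline points vs rectangle hx,hy
    def f(p):
        a=p[2];d=Q-p[:2];u=abs(d@[np.cos(a),np.sin(a)])-hx;v=abs(d@[-np.sin(a),np.cos(a)])-hy
        return np.where((u<=0)&(v<=0),np.maximum(u,v),np.hypot(np.maximum(u,0),np.maximum(v,0)))
    r=least_squares(f,[*c,yaw],loss="soft_l1",f_scale=.0015,x_scale=[.01,.01,.1]);return r.x,np.median(abs(r.fun))
E
python3 - <<'E'
from fit import *
np.set_printoptions(precision=4,suppress=True)
P={n:cloud(n,np.load(n+"d.npy")) for n in("side","top")}
for n in P:
  X=P[n].reshape(-1,3)
  for k,c,y in(("bA",(.5965,-.150),41),("bB",(.465,-.3105),-26)):
    m=(np.hypot(*(X[:,:2]-c).T)<.07)&(X[:,2]>.128)&(X[:,2]<.16);Q=X[m]
    for z in np.arange(.124,.150,.003): print(((np.hypot(*(X[:,:2]-c).T)<.07)&(X[:,2]>z)&(X[:,2]<z+.003)).sum(),end=" ")
    Q=Q[Q[:,2]>.1365];x,e=rectfit(Q[:,:2],c,np.radians(y),.0305,.0405);print(n,k,len(Q),x[:2],np.degrees(x[2]),e)
    r=cv2.minAreaRect((Q[:,:2]*1000).astype(np.float32));print("  rect",np.round(r[0],1),np.round(r[1],1),round(r[2],1))
# plates & bars : centroid + PCA
  for k,c,z0,z1 in(("cap2",(.442,.358),.020,.027),("b3",(.59,.096),.141,.149),("cap2bar",(.442,.358),.052,.06),("b3bar",(.59,.096),.17,.182)):
    Q=X[(np.hypot(*(X[:,:2]-c).T)<.07)&(X[:,2]>z0)&(X[:,2]<z1)]
    r=cv2.minAreaRect((Q[:,:2]*1000).astype(np.float32));print(n,k,len(Q),"z",np.median(Q[:,2]),np.round(r[0],1),np.round(r[1],1),round(r[2],1))
  Q=X[(abs(X[:,0]-.44)<.13)&(abs(X[:,1]-.01)<.1)&(X[:,2]>.06)&(X[:,2]<.4)]
  for z in np.arange(.06,.4,.03):
    q=Q[(Q[:,2]>=z)&(Q[:,2]<z+.03)]
    if len(q):print(n,"clamp z%.2f"%z,len(q),q[:,:2].min(0),q[:,:2].max(0),np.median(q[:,:2],0))
  q=X[(abs(X[:,0]-.44)<.13)&(abs(X[:,1]-.01)<.07)&(X[:,2]>.01)&(X[:,2]<.035)];r=cv2.minAreaRect((q[:,:2]*1000).astype(np.float32));print("base",r)
# arm heights: side-camera points of arm at y<-.1,x<.5 z>.25
for n in P:
  X=P[n].reshape(-1,3);u=np.array([.266,-.593])/.65
  s=X[:,:2]@u;t=X[:,:2]@[-u[1],u[0]]
  for a in np.arange(0,.8,.07):
    q=X[(abs(t)<.15)&(s>a)&(s<a+.07)&(X[:,2]>.2)&(X[:,2]<1.3)]
    if len(q):print(n,"arm s=%.2f"%a,len(q),"z",q[:,2].min(),q[:,2].max())
E
```

```text
32 57 66 40 46 31 4 0 0 side bA 75 [ 0.596  -0.1477] 41.28356134501999 0.0017112189392369387
  rect [ 596.5 -148.8] [65.4 89.1] 41.1
36 55 76 40 41 32 6 1 0 side bB 76 [ 0.4651 -0.3087] -26.279771189602567 0.0024073577273576955
  rect [ 465.7 -307.8] [90.3 69.8] 63.4
side cap2 460 z 0.02324452431771005 [443.3 357.7] [95.9 78.9] 89.1
side b3 345 z 0.14546811578318516 [588.5  97.1] [78.8 99.3] 13.4
side cap2bar 70 z 0.0543001148555419 [442.4 359.5] [14.  62.3] 0.6
side b3bar 63 z 0.17635945564237962 [588.6  95.1] [13.2 65. ] 14.1
side clamp z0.06 74 [ 0.384  -0.0892] [0.5657 0.1098] [0.5566 0.0691]
side clamp z0.09 39 [ 0.392  -0.0884] [0.5658 0.1098] [0.4447 0.029 ]
side clamp z0.12 126 [0.4387 0.0203] [0.5697 0.1097] [0.5573 0.0773]
side clamp z0.15 20 [0.438  0.0194] [0.4463 0.03  ] [0.4409 0.0264]
side clamp z0.18 23 [0.4378 0.0227] [0.4453 0.032 ] [0.4412 0.0275]
side clamp z0.21 22 [0.4378 0.0215] [0.4459 0.03  ] [0.4409 0.0271]
side clamp z0.24 26 [0.4094 0.0236] [0.4449 0.0562] [0.4406 0.0302]
side clamp z0.27 182 [0.3381 0.0154] [0.4519 0.0599] [0.4177 0.0307]
side clamp z0.30
[... 2075 characters left out ...]
0 69 z 0.2828164744776656 0.33484458312869575
top arm s=0.00 1073 z 0.20588666070271633 0.6139736336181684
top arm s=0.07 1472 z 0.38299960026475516 0.7503549228935922
top arm s=0.14 1022 z 0.6100024846922554 0.7507794206383444
top arm s=0.21 689 z 0.6277546835788208 0.7311464741819506
top arm s=0.28 712 z 0.6492022530268439 0.7191573265954131
top arm s=0.35 607 z 0.637626071231208 0.6962994092342949
top arm s=0.42 553 z 0.6267132749342301 0.6837896950677134
top arm s=0.49 573 z 0.3056265804143275 0.6673050854158437
top arm s=0.56 1022 z 0.2918202621011838 0.6534345525719233
top arm s=0.63 534 z 0.30110927563516976 0.6419713177283601
top arm s=0.70 70 z 0.29832909749496167 0.3426854900322004
```

Emit:
{"op": "step_arm", "data": {
  "targets": [
    [1.8, 2.4, 2.8, 0, 0, 5, 1],
    [1.8, 2.4, 2.8, 0, 0, 5, 1],
    [1.8, 2.4, 2.8, 0, 0, 5, 1],
    [1.8, 2.4, 2.8, 0, 0, 5, 1],
    [1.8, 2.4, 2.8, 0, 0, 5, 1]
  ],
  "force": 50
}}

```text
time: 0.52
position: [0.3565, -0.4716, 0.3262]
tool_rot: [-2.854, -1.313, 0.0]
ft_force: [0.7, -1.2, -0.6]
grip_width: 0.998
grip_force: 0.0
```

Emit:
{"op": "step_arm", "data": {
  "targets": [
    [2.4, 3.2, 0, 0, 0, 5, 1],
    [2.4, 3.2, 0, 0, 0, 5, 1],
    [2.4, 3.2, 0, 0, 0, 5, 1],
    [2.4, 3.2, 0, 0, 0, 5, 1],
    [2.4, 3.2, 0, 0, 0, 5, 1]
  ]
}}

```text
time: 0.93
position: [0.4767, -0.3113, 0.3251]
tool_rot: [-2.502, -1.899, 0.001]
ft_force: [0.4, -0.4, 0.6]
grip_width: 1.002
grip_force: 0.0
```

Emit:
{"op": "step_arm", "data": {
  "targets": [
    [2.4, 3.2, 0, 0, 0, 5, 1],
    [2.4, 3.2, 0, 0, 0, 5, 1],
    [2.4, 3.2, 0, 0, 0, 5, 1],
    [2.4, 3.2, 0, 0, 0, 5, 1],
    [2.4, 3.2, 0, 0, 0, 5, 1]
  ]
}}

```text
time: 1.35
position: [0.5967, -0.1515, 0.325]
tool_rot: [-2.032, -2.396, 0.001]
ft_force: [0.0, 0.7, -0.2]
grip_width: 1.0
grip_force: 0.0
```

Emit:
{"op": "step_arm", "data": {
  "targets": [
    [-0.15, 4.1, 0, 0, 0, 0.5, 1],
    [-0.15, 4.1, 0, 0, 0, 0.5, 1],
    [-0.15, 4.1, 0, 0, 0, 0.5, 1],
    [-0.15, 4.1, 0, 0, 0, 0.5, 1],
    [-0.1, 4.1, 0, 0, 0, 0.6, 1]
  ]
}}

```text
time: 1.77
position: [0.5885, 0.0538, 0.3249]
tool_rot: [-1.981, -2.438, 0.001]
ft_force: [1.4, 0.3, -0.5]
grip_width: 0.999
grip_force: 0.0
```

Emit:
{"op": "step_arm", "data": {
  "targets": [
    [0, 2.1, -2, 0, 0, 0, 1],
    [0, 2.2, -2.5, 0, 0, 0, 1],
    [0, 0, -3, 0, 0, 0, 1],
    [0, 0, -3, 0, 0, 0, 1],
    [0, 0, -2, 0, 0, 0, 1]
  ]
}}

```text
time: 2.18
position: [0.5874, 0.0952, 0.1968]
tool_rot: [-1.979, -2.437, 0.005]
ft_force: [-0.8, -0.7, 0.4]
grip_width: 0.998
grip_force: 0.0
```

Emit:
{"op": "step_arm", "data": {
  "targets": [
    [0, 0, -1.5, 0, 0, 0, 1],
    [0, 0, -1.5, 0, 0, 0, 1],
    [0, 0, -1, 0, 0, 0, 1],
    [0, 0, -0.5, 0, 0, 0, 1],
    [0, 0, -0.5, 0, 0, 0, 1]
  ]
}}

```text
time: 2.6
position: [0.589, 0.0949, 0.1498]
tool_rot: [-1.982, -2.437, 0.0]
ft_force: [-0.0, -0.4, 0.5]
grip_width: 1.001
grip_force: 0.0
```

Run:
```python
from h import *
p,d=ctrl.get_image("side");q,e=ctrl.get_image("top")
a=cv2.resize(p[150:310,160:320],None,fx=2.5,fy=2.5,interpolation=3);b=cv2.resize(q[140:300,170:330],None,fx=2.5,fy=2.5,interpolation=3)
cv2.imwrite("pics/g1.png",np.hstack([a,b])[...,::-1]);s=ctrl.get_state();print(s["position"],s["tool_rot"],s["ft_force"])
```

```text
[0.58893154 0.09488697 0.14998403] [-1.98181886e+00 -2.43717293e+00  5.12735725e-04] [-0.86803693 -1.06740998  0.30315137]
```

View pics/g1.png

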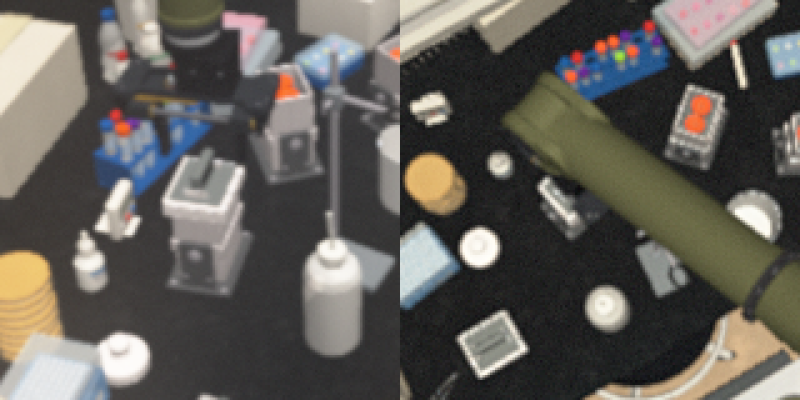

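In the side crop (left) the gripper is at about (190,100), behind or above the cap at (205,180), even though the state says it is at the bar. I'll project the TCP into the picture and check against the depth.

Run:
```python
from h import *
np.set_printoptions(precision=3,suppress=True)
s=ctrl.get_state()
R=cv2.Rodrigues(s["tool_rot"])[0];print(R)
for n in("side","top"):
    p,d=ctrl.get_image(n);c=ctrl.camera_params(n)
    print(n,cv2.projectPoints(np.array([s["position"],s["position"]+[0,0,.1],[.589,.096,.178]]),c["rvec"],c["tvec"],c["intrinsics"],c["distortion"])[0][:,0], c["rvec"],c["tvec"])
    P=cloud(n,d)
    if n=="side":
      for y in range(60,205,10): print(y,[ (x,P[y,x].round(3)) for x in (190,210,225,236,244,254,262)])
```

```text
[[-0.204  0.979 -0.   ]
 [ 0.979  0.204 -0.   ]
 [ 0.    -0.    -1.   ]]
side [[241.573 221.171]
 [239.212 195.766]
 [240.742 214.485]] [ 0.558 -2.597  1.252] [0.462 0.248 1.355]
60 [(190, array([ 0.862, -0.124,  0.558])), (210, array([ 0.78 , -0.114,  0.572])), (225, array([ 0.77 , -0.185,  0.549])), (236, array([ 0.767, -0.249,  0.528])), (244, array([ 0.971, -0.66 ,  0.366])), (254, array([ 0.981, -0.77 ,  0.328])), (262, array([ 1.022, -0.931,  0.269]))]
70 [(190, array([ 0.803, -0.037,  0.565])), (210, array([ 0.767, -0.09 ,  0.55 ])), (225, array([ 0.97 , -0.495,  0.379])), (236, array([ 0.975, -0.591,  0.344])), (244, array([ 1.203, -1.059,  0.147])), (254, array([ 1.142, -1.064,  0.154])), (262, array([ 1.026, -0.933,  0.216]))]
80 [(190, array([0.772, 0.011, 0.556])), (210, array([ 0.942, -0.339,  0.399])), (225, array([ 0.969, -0.487,  0.339])), (236, array([0.588, 0.061, 0.602])), (244, array([0.565, 0.059, 0.604])), (254, array([0.527, 0.076, 0.616])), (262, array([0.503, 0.077, 0.62 ]))]
90 [(190, array([0.766, 0.025, 0.532])), (210, array([ 0.97 , -0.371,  0.341])), (22
[... 2589 characters left out ...]
, 0.088, 0.317])), (262, array([0.527, 0.059, 0.302]))]
190 [(190, array([ 0.952, -0.124,  0.023])), (210, array([0.659, 0.142, 0.283])), (225, array([0.618, 0.124, 0.282])), (236, array([0.583, 0.119, 0.289])), (244, array([0.557, 0.117, 0.295])), (254, array([0.529, 0.107, 0.297])), (262, array([0.506, 0.102, 0.299]))]
200 [(190, array([ 0.932, -0.089,  0.003])), (210, array([0.767, 0.003, 0.117])), (225, array([0.63 , 0.112, 0.234])), (236, array([ 0.764, -0.16 ,  0.004])), (244, array([ 0.737, -0.175,  0.002])), (254, array([0.526, 0.118, 0.269])), (262, array([0.502, 0.113, 0.273]))]
top [[239.517 213.967]
 [237.339 208.568]
 [238.691 212.637]] [ 1.499 -2.62   0.294] [0.228 0.493 1.733]
```

Run:
```python
from h import *
p,d=ctrl.get_image("side")
P=cloud("side",d);m=(np.hypot(P[...,0]-.589,P[...,1]-.1)<.13)&(P[...,2]>.16)
for z in np.arange(.16,.40,.01):
    k=m&(P[...,2]>=z)&(P[...,2]<z+.01)
    if k.any(): print("%.2f"%z,k.sum(),P[k][:,:2].min(0).round(3),P[k][:,:2].max(0).round(3))
cv2.imwrite("pics/g2.png",cv2.resize(p[160:250,180:300],None,fx=6.4,fy=6.4,interpolation=cv2.INTER_CUBIC)[...,::-1])
```

```text
0.16 23 [0.576 0.073] [0.587 0.128]
0.17 63 [0.577 0.066] [0.601 0.129]
0.18 11 [0.539 0.075] [0.64  0.123]
0.19 23 [0.537 0.075] [0.637 0.115]
0.20 29 [0.537 0.068] [0.637 0.115]
0.21 26 [0.535 0.079] [0.639 0.116]
0.22 25 [0.533 0.082] [0.639 0.117]
0.23 35 [0.531 0.088] [0.642 0.118]
0.24 10 [0.633 0.11 ] [0.643 0.118]
0.25 12 [0.5   0.058] [0.664 0.145]
0.26 81 [0.499 0.045] [0.668 0.148]
0.27 182 [0.496 0.071] [0.665 0.148]
0.28 165 [0.491 0.043] [0.674 0.152]
0.29 337 [0.491 0.04 ] [0.687 0.15 ]
0.30 319 [0.492 0.043] [0.686 0.148]
0.31 80 [0.534 0.066] [0.6   0.126]
0.32 85 [0.533 0.065] [0.601 0.126]
0.33 60 [0.535 0.061] [0.598 0.121]
0.34 30 [0.532 0.06 ] [0.588 0.131]
0.35 175 [0.532 0.05 ] [0.617 0.137]
0.36 129 [0.537 0.066] [0.623 0.135]
0.37 56 [0.557 0.087] [0.61  0.128]
0.38 49 [0.549 0.084] [0.609 0.133]
0.39 82 [0.548 0.078] [0.616 0.133]
```

View pics/g2.png

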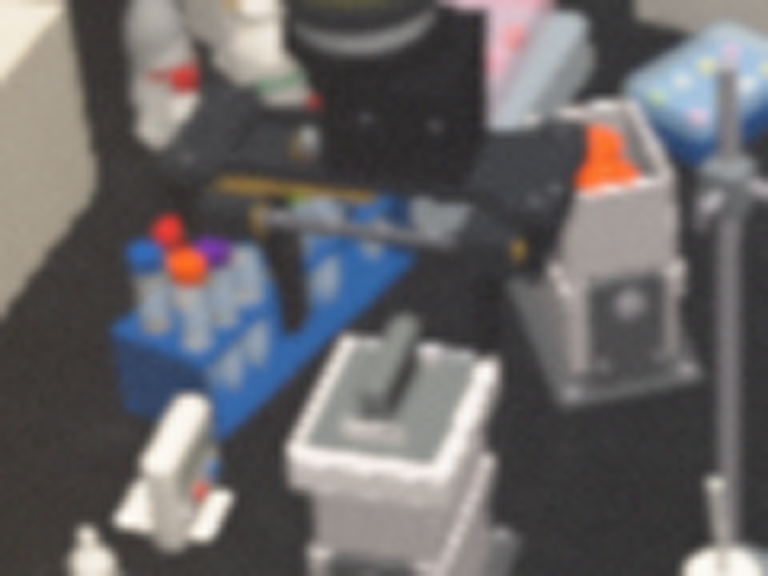

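The fingers are dark on a dark background: left tip about crop (290,330), i.e. pixel (225,211), right finger near (490,300). I'll compare that with where the tips should project.

Run:
```python
from h import *
c=ctrl.camera_params("side");s=ctrl.get_state();R=cv2.Rodrigues(s["tool_rot"])[0]
pts=np.array([s["position"]+R@np.array([sx*.0095,sy,-z]) for sy in(.0435,.0585,-.0435,-.0585) for sx in(-1,1) for z in(0,.03)])
q=cv2.projectPoints(pts,c["rvec"],c["tvec"],c["intrinsics"],c["distortion"])[0][:,0]
for a,b in zip(pts,q): print(a.round(3),b.round(1),"crop",((b-[180,160])*6.4).round())
```

```text
[0.634 0.095 0.151] [229.1 217.2] crop [314. 366.]
[0.634 0.095 0.181] [228.3 209.9] crop [309. 319.]
[0.63  0.113 0.151] [227.3 220.9] crop [303. 390.]
[0.63  0.113 0.181] [226.4 213.6] crop [297. 343.]
[0.649 0.098 0.151] [224.7 216.6] crop [286. 362.]
[0.649 0.098 0.181] [223.8 209.3] crop [280. 315.]
[0.645 0.116 0.151] [222.8 220.3] crop [274. 386.]
[0.645 0.116 0.181] [221.8 213. ] crop [268. 339.]
[0.549 0.077 0.151] [255.4 220.8] crop [482. 389.]
[0.549 0.077 0.181] [254.9 213.4] crop [479. 342.]
[0.545 0.096 0.151] [253.8 224.6] crop [472. 413.]
[0.545 0.096 0.181] [253.3 217.2] crop [469. 366.]
[0.534 0.074 0.151] [260.  221.4] crop [512. 393.]
[0.534 0.074 0.181] [259.5 214. ] crop [509. 346.]
[0.53  0.092 0.151] [258.4 225.2] crop [502. 417.]
[0.53  0.092 0.181] [257.9 217.8] crop [499. 370.]
```

The visible tips look about 25 mm higher than the open fingers should be. Either the open linkage holds them back or the TCP is offset. Closing here is harmless and will show whether they catch the bar.

Emit:
{"op": "step_arm", "data": {
  "targets": [
    [0, 0, 0, 0, 0, 0, 0],
    [0, 0, 0, 0, 0, 0, 0],
    [0, 0, 0, 0, 0, 0, 0],
    [0, 0, 0, 0, 0, 0, 0],
    [0, 0, 0, 0, 0, 0, 0]
  ],
  "force": 50
}}

```text
time: 3.27
position: [0.5891, 0.095, 0.1504]
tool_rot: [1.982, 2.437, 0.0]
ft_force: [0.0, -0.0, 0.4]
grip_width: 0.708
grip_force: 0.0
```

Emit:
{"op": "step_arm", "data": {
  "targets": [
    [0, 0, 0, 0, 0, 0, 0],
    [0, 0, 0, 0, 0, 0, 0],
    [0, 0, 0, 0, 0, 0, 0],
    [0, 0, 0, 0, 0, 0, 0],
    [0, 0, 0, 0, 0, 0, 0]
  ]
}}

```text
time: 3.68
position: [0.5891, 0.0949, 0.1503]
tool_rot: [1.982, 2.437, 0.0]
ft_force: [-0.2, -0.4, 0.4]
grip_width: 0.321
grip_force: 0.0
```

Run:
```python
from h import *
p,d=ctrl.get_image("side");s=ctrl.get_state();print(s["position"],s["ft_force"],s["torque"],s["grip_width"],s["grip_force"])
cv2.imwrite("pics/g3.png",cv2.resize(p[160:250,180:300],None,fx=6.4,fy=6.4,interpolation=cv2.INTER_CUBIC)[...,::-1])
```

```text
[0.58909048 0.09497276 0.15026535] [ 0.62973853 -0.17640567 -0.21803327] [ 0.00755602 -0.08381971 -0.03855799] 0.2811124189587485 0.0
```

View pics/g3.png

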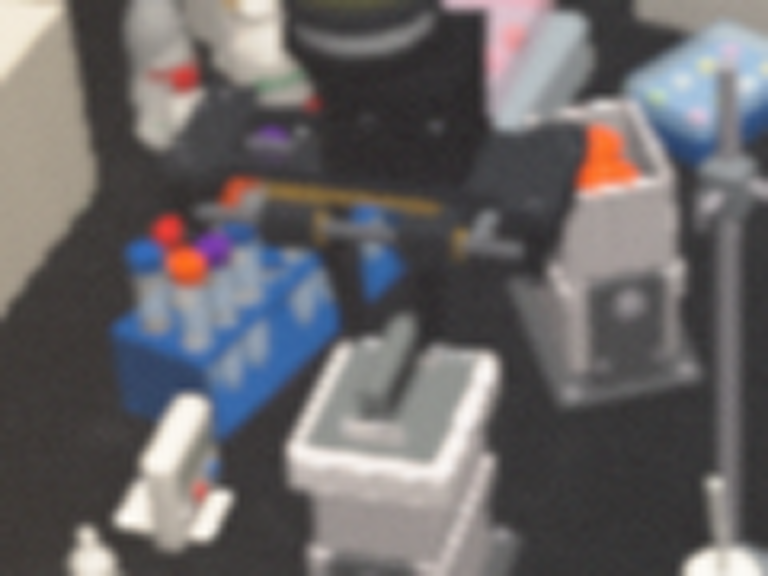

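The fingers are at (350,290) and (420,290), ending at about y 335. That is level with the bar's top, not around it. Letting them finish closing will settle it.

Emit:
{"op": "step_arm", "data": {
  "targets": [
    [0, 0, 0, 0, 0, 0, 0],
    [0, 0, 0, 0, 0, 0, 0],
    [0, 0, 0, 0, 0, 0, 0],
    [0, 0, 0, 0, 0, 0, 0],
    [0, 0, 0, 0, 0, 0, 0]
  ]
}}

```text
time: 4.15
position: [0.5891, 0.0949, 0.1503]
tool_rot: [1.982, 2.437, 0.0]
ft_force: [0.1, 0.8, -0.5]
grip_width: 0.01
grip_force: 0.0
```

They closed to zero, so the real tips are above the bar and the reported z reads about 30 mm low. I'll touch the bar top (true z 0.178) gently with the closed fingers to measure the offset.

Emit:
{"op": "step_arm", "data": {
  "targets": [
    [0, 0, -0.1, 0, 0, 0, 0],
    [0, 0, -0.1, 0, 0, 0, 0],
    [0, 0, -0.1, 0, 0, 0, 0],
    [0, 0, -0.1, 0, 0, 0, 0],
    [0, 0, -0.1, 0, 0, 0, 0]
  ]
}}

```text
time: 4.57
position: [0.589, 0.0949, 0.1451]
tool_rot: [-1.982, -2.437, 0.0]
ft_force: [-0.1, 0.4, 0.0]
grip_width: 0.005
grip_force: 0.0
```

Emit:
{"op": "step_arm", "data": {
  "targets": [
    [0, 0, -0.1, 0, 0, 0, 0],
    [0, 0, -0.1, 0, 0, 0, 0],
    [0, 0, -0.1, 0, 0, 0, 0],
    [0, 0, -0.1, 0, 0, 0, 0],
    [0, 0, -0.1, 0, 0, 0, 0]
  ]
}}

```text
time: 4.98
position: [0.5891, 0.095, 0.1411]
tool_rot: [1.982, 2.437, -0.0]
ft_force: [-3.0, -0.6, 9.3]
grip_width: 0.007
grip_force: 4.8
```

Run:
```python
from h import *
s=ctrl.get_state();print(s["position"],s["ft_force"])
for n in("side",):
  p,d=ctrl.get_image(n);P=cloud(n,d);m=(np.hypot(P[...,0]-.589,P[...,1]-.1)<.06)&(P[...,2]>.148)&(P[...,2]<.25)
  for z in np.arange(.148,.25,.008):
    k=m&(P[...,2]>=z)&(P[...,2]<z+.008)
    if k.any(): 
      v,u=np.where(k);print("%.3f"%z,k.sum(),P[k].min(0).round(3)[:2],P[k].max(0).round(3)[:2],"px",u.min(),u.max(),v.min(),v.max(),"gray",int(p[k].mean()))
c=ctrl.camera_params("side")
q=cv2.projectPoints(np.array([s["position"],s["position"]+[0,0,.03],[.5895,.0965,.178],[.595,.067,.178],[.583,.127,.178]]),c["rvec"],c["tvec"],c["intrinsics"],c["distortion"])[0][:,0];print(q.round(1),((q-[200,180])*10).round())
cv2.imwrite("pics/g4.png",cv2.resize(p[180:236,200:280],None,fx=10,fy=10,interpolation=cv2.INTER_CUBIC)[...,::-1])
```

```text
[0.58913516 0.0949712  0.14111331] [-3.03437521 -0.63306972  9.32872922]
0.148 57 [0.547 0.055] [0.619 0.141] px 229 255 214 232 gray 163
0.156 25 [0.573 0.062] [0.589 0.129] px 236 248 214 227 gray 124
0.164 18 [0.577 0.073] [0.589 0.128] px 237 245 213 223 gray 89
0.172 30 [0.579 0.08 ] [0.593 0.127] px 237 245 212 222 gray 113
0.180 16 [0.575 0.083] [0.594 0.107] px 238 245 211 216 gray 60
0.188 16 [0.577 0.081] [0.592 0.107] px 238 245 209 213 gray 54
0.196 15 [0.575 0.09 ] [0.595 0.108] px 237 244 208 212 gray 51
0.204 14 [0.574 0.082] [0.594 0.108] px 237 245 206 210 gray 51
0.212 17 [0.573 0.087] [0.596 0.109] px 236 245 205 208 gray 52
0.220 21 [0.571 0.1  ] [0.598 0.111] px 235 244 203 206 gray 52
0.228 11 [0.568 0.102] [0.599 0.11 ] px 235 244 201 205 gray 52
0.236 3 [0.591 0.103] [0.597 0.106] px 236 237 200 201 gray 60
0.244 1 [0.556 0.087] [0.556 0.087] px 250 250 197 197 gray 64
[[241.7 223.3]
 [241.  216. ]
 [240.5 214.5]
 [243.5 208.7]
 [237.6 220.8]] [[417. 433.]
 [410. 360.]
 [405. 345.]
 [435. 287.]
 [376. 408.]]
```

View pics/g4.png

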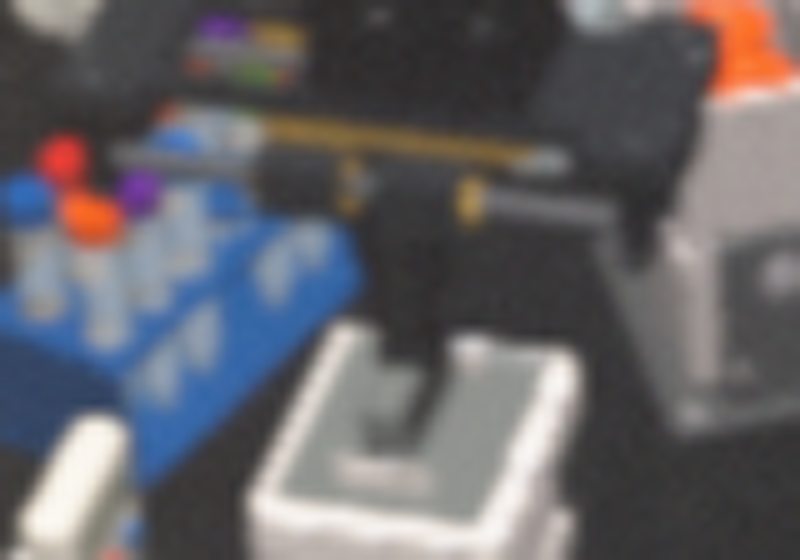

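The closed fingers sit on the bar at crop (410,350), centred, and contact came at a reported z of 0.1415. So the reported TCP reads about 36 mm below the real tips. I'll raise, open, go down to a reported 0.114 and grip.

Emit:
{"op": "step_arm", "data": {
  "targets": [
    [0, 0, 0.7, 0, 0, 0, 0.5],
    [0, 0, 0.3, 0, 0, 0, 0.5],
    [0, 0, 0, 0, 0, 0, 0.5],
    [0, 0, 0, 0, 0, 0, 0.5],
    [0, 0, 0, 0, 0, 0, 0.5]
  ]
}}

```text
time: 5.45
position: [0.589, 0.0949, 0.1502]
tool_rot: [1.982, 2.437, -0.0]
ft_force: [1.1, 0.4, -0.6]
grip_width: 0.3
grip_force: 0.0
```

Emit:
{"op": "step_arm", "data": {
  "targets": [
    [0, 0, 0, 0, 0, 0, 0.5],
    [0, 0, 0, 0, 0, 0, 0.5],
    [0, 0, 0, 0, 0, 0, 0.5],
    [0, 0, 0, 0, 0, 0, 0.5],
    [0, 0, 0, 0, 0, 0, 0.5]
  ]
}}

```text
time: 5.87
position: [0.589, 0.0949, 0.1502]
tool_rot: [-1.982, -2.437, 0.0]
ft_force: [0.7, -0.5, 0.6]
grip_width: 0.494
grip_force: 0.0
```

Emit:
{"op": "step_arm", "data": {
  "targets": [
    [0, 0, -1, 0, 0, 0, 0.5],
    [0, 0, -1, 0, 0, 0, 0.5],
    [0, 0, -0.8, 0, 0, 0, 0.5],
    [0, 0, -0.5, 0, 0, 0, 0.5],
    [0, 0, -0.3, 0, 0, 0, 0.5]
  ]
}}

```text
time: 6.28
position: [0.5882, 0.0947, 0.1126]
tool_rot: [-1.981, -2.436, 0.002]
ft_force: [-0.3, -0.6, 0.3]
grip_width: 0.496
grip_force: 0.0
```

Emit:
{"op": "step_arm", "data": {
  "targets": [
    [0, 0, 0, 0, 0, 0, 0],
    [0, 0, 0, 0, 0, 0, 0],
    [0, 0, 0, 0, 0, 0, 0],
    [0, 0, 0, 0, 0, 0, 0],
    [0, 0, 0, 0, 0, 0, 0]
  ]
}}

```text
time: 6.7
position: [0.5895, 0.095, 0.1147]
tool_rot: [1.981, 2.437, 0.001]
ft_force: [2.9, 0.3, -0.1]
grip_width: 0.204
grip_force: 2.0
```

Emit:
{"op": "step_arm", "data": {
  "targets": [
    [0, 0, 0, 0, 0, 0, 0],
    [0, 0, 0, 0, 0, 0, 0],
    [0, 0, 0, 0, 0, 0, 0],
    [0, 0, 0, 0, 0, 0, 0],
    [0, 0, 0, 0, 0, 0, 0]
  ]
}}

```text
time: 7.12
position: [0.5908, 0.0953, 0.1148]
tool_rot: [1.981, 2.436, 0.005]
ft_force: [5.4, 0.7, -3.1]
grip_width: 0.16
grip_force: 50.0
```

```bash
python3 -c "
from bench import ctrl;s=ctrl.get_state()
for k in('time','position','tool_rot','ft_force','torque','grip_width','grip_force','joint_positions'):print(k,s[k])"
```

```text
time 7.1167
position [0.59077997 0.09533266 0.11482171]
tool_rot [1.98070391 2.43571235 0.00481609]
ft_force [ 5.3601467   0.67988853 -3.06672478]
torque [ 0.22141507 -1.09124346 -0.00262742]
grip_width 0.16039844184366595
grip_force 50.00577016733587
joint_positions [ 0.34728987  0.32031464 -0.66183159  1.66068249  0.20700748  1.22800498
 -0.15380675]
```

Gripped: opening 0.16 is 14 mm. Now pulling straight up.

Emit:
{"op": "step_arm", "data": {
  "targets": [
    [0, 0, 0.4, 0, 0, 0, 0],
    [0, 0, 0.4, 0, 0, 0, 0],
    [0, 0, 0.5, 0, 0, 0, 0],
    [0, 0, 0.7, 0, 0, 0, 0],
    [0, 0, 1, 0, 0, 0, 0]
  ]
}}

```text
time: 7.53
position: [0.5876, 0.0946, 0.144]
tool_rot: [-1.981, -2.436, 0.004]
ft_force: [0.2, 0.3, -0.4]
grip_width: 0.158
grip_force: 50.0
```

Emit:
{"op": "step_arm", "data": {
  "targets": [
    [0, 0, 3, 0, 0, 0, 0],
    [0, 0, 3, 0, 0, 0, 0],
    [0, 0, 3, 0, 0, 0, 0],
    [0, 0, 3, 0, 0, 0, 0],
    [0, 0, 3, 0, 0, 0, 0]
  ]
}}

```text
time: 7.95
position: [0.5881, 0.0949, 0.2964]
tool_rot: [-1.982, -2.438, 0.001]
ft_force: [0.5, 0.4, -1.0]
grip_width: 0.156
grip_force: 50.0
```

Run:
```python
from fit import *
np.set_printoptions(precision=4,suppress=True)
s=ctrl.get_state();print(s["position"],s["tool_rot"],s["ft_force"],s["torque"],s["grip_width"])
p,d=ctrl.get_image("side");X=cloud("side",d).reshape(-1,3)
c=s["position"][:2]
Q=X[(np.hypot(*(X[:,:2]-c).T)<.08)&(X[:,2]>.2)&(X[:,2]<.42)]
print(np.histogram(Q[:,2],np.arange(.2,.42,.01)))
z=s["position"][2]-.1147+.145
q=Q[abs(Q[:,2]-z)<.005];print(z,np.median(q[:,2]),cv2.minAreaRect((q[:,:2]*1000).astype(np.float32)))
```

```text
[0.5881 0.0949 0.2964] [-1.9817 -2.4375  0.0013] [ 0.5444  0.3595 -1.0161] [-0.0172 -0.159  -0.0973] 0.15619606295069496
(array([  0,   0,   0,   0,   0,   0,   0,   0,   0,   0,  59, 106, 378,
        57,  44,  69,  35,  37,  35,  14,  34]), array([0.2 , 0.21, 0.22, 0.23, 0.24, 0.25, 0.26, 0.27, 0.28, 0.29, 0.3 ,
       0.31, 0.32, 0.33, 0.34, 0.35, 0.36, 0.37, 0.38, 0.39, 0.4 , 0.41]))
0.32673072644213963 0.3270145760561606 ((585.755615234375, 96.15682983398438), (82.37655639648438, 99.67616271972656), 11.912885665893555)
```

Emit:
{"op": "step_arm", "data": {
  "targets": [
    [0.2, -4, 0, 0, 0, 5, 0],
    [0.2, -4, 0, 0, 0, 5, 0],
    [0.2, -4, 0, 0, 0, 5, 0],
    [0.2, -4, 0, 0, 0, 5, 0],
    [0.1, -4, 0, 0, 0, 5, 0]
  ]
}}

```text
time: 8.42
position: [0.5973, -0.1067, 0.2948]
tool_rot: [-1.401, -2.812, 0.001]
ft_force: [1.0, 0.2, -0.8]
grip_width: 0.154
grip_force: 50.0
```

Emit:
{"op": "step_arm", "data": {
  "targets": [
    [0, -3, -1, 0, 0, 4.7, 0],
    [0, -1.6, -2, 0, 0, 0, 0],
    [0, 0, -3, 0, 0, 0, 0],
    [0, 0, -3, 0, 0, 0, 0],
    [0, 0, -3, 0, 0, 0, 0]
  ]
}}

```text
time: 8.83
position: [0.5974, -0.1516, 0.1735]
tool_rot: [-1.293, -2.863, 0.0]
ft_force: [0.6, -0.1, -0.8]
grip_width: 0.155
grip_force: 50.0
```

Emit:
{"op": "step_arm", "data": {
  "targets": [
    [0, 0, -1.5, 0, 0, 0, 0],
    [0, 0, -1, 0, 0, 0, 0],
    [0, 0, -0.5, 0, 0, 0, 0],
    [0, 0, 0, 0, 0, 0, 0],
    [0, 0, 0, 0, 0, 0, 0]
  ]
}}

```text
time: 9.25
position: [0.5987, -0.1511, 0.1455]
tool_rot: [1.29, 2.863, 0.0]
ft_force: [-0.4, -0.0, 0.1]
grip_width: 0.158
grip_force: 50.0
```

```bash
cat > look.py <<'E'
from fit import *
import sys
np.set_printoptions(precision=4,suppress=True)
s=ctrl.get_state();print(s["time"],s["position"],s["tool_rot"],s["ft_force"],s["torque"],s["grip_width"])
a=2*np.degrees(np.arctan2(s["tool_rot"][1],s["tool_rot"][0]))-90;print("closing",a%180)
c=s["position"][:2];zp=s["position"][2]+.0303
for n in("side","top"):
  p,d=ctrl.get_image(n);X=cloud(n,d).reshape(-1,3)
  Q=X[np.hypot(*(X[:,:2]-c).T)<.085]
  for l,z0,z1 in(("plate",zp-.004,zp+.004),("neck",.10,.13)):
    q=Q[(Q[:,2]>z0)&(Q[:,2]<z1)]
    if len(q)>8: print(n,l,len(q),np.median(q[:,2]),cv2.minAreaRect((q[:,:2]*1000).astype(np.float32)))
  u0,v0=map(int,sys.argv[1:3]) if n=="side" else map(int,sys.argv[3:5])
  cv2.imwrite(f"pics/{sys.argv[5]}_{n}.png",cv2.resize(p[v0:v0+70,u0:u0+90],None,fx=8,fy=8,interpolation=cv2.INTER_CUBIC)[...,::-1])
E
python3 look.py 230 155 245 155 l1
```

```text
9.25 [ 0.5987 -0.1511  0.1455] [1.2903 2.8627 0.0005] [-0.3576 -0.0364  0.1332] [ 0.058  -0.1665 -0.0274] 0.15770640994651916
closing 41.47351437860664
side plate 229 0.1759016185774015 ((597.512939453125, -148.28472900390625), (79.25204467773438, 101.55905151367188), 40.717552185058594)
side neck 172 0.11384465249946886 ((594.5794677734375, -145.7071075439453), (64.23379516601562, 85.0141830444336), 39.760318756103516)
top plate 103 0.17599943476337992 ((582.7962646484375, -134.05239868164062), (79.13163757324219, 51.70184326171875), 41.47804641723633)
top neck 28 0.11503313548587502 ((568.0043334960938, -119.12846374511719), (59.83205795288086, 3.9655110836029053), 41.06308364868164)
```

View pics/l1_side.png

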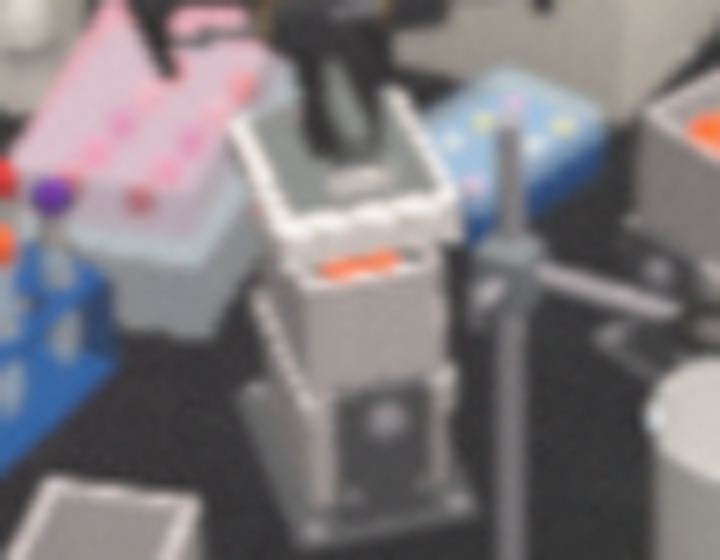

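The picture shows cap_1 just above the bucket, front skirt edge (275,240)–(465,225) over the neck edge (300,280)–(445,265), roughly centred. I'll compare the face planes numerically.

```bash
cat > faces.py <<'E'
from fit import *
import sys
# local-plane comparison of skirt faces and neck faces in bucket axes: args yaw(deg)
np.set_printoptions(precision=1,suppress=True)
def faces(a,c,zp):
  a=np.radians(a);U=np.array([np.cos(a),np.sin(a)]);V=np.array([-np.sin(a),np.cos(a)])
  for n in("side","top"):
    X=np.concatenate([cloud(n,ctrl.get_image(n)[1])[None] for _ in range(3)])
    X=np.median(X,0).reshape(-1,3)
    Q=X[np.hypot(*(X[:,:2]-c).T)<.085];L=np.c_[(Q[:,:2]-c)@U,(Q[:,:2]-c)@V]*1000
    for l,z0,z1,hx,hy in(("skirt",zp-.019,zp-.004,40,47),("neck",.108,.130,32,42),("plate",zp-.004,zp+.004,40,47)):
      m=(Q[:,2]>z0)&(Q[:,2]<z1);q=L[m]
      for nm,k,h,o in(("u",0,hx,hy),("v",1,hy,hx)):
        for sg in(1,-1):
          r=q[(abs(q[:,k]*sg-h)<6)&(abs(q[:,1-k])<o-8)]
          if len(r)>6: print(n,l,nm,sg,len(r),"centre offset",np.median(r[:,k])-sg*h, "slope %.3f"%np.polyfit(r[:,1-k],r[:,k],1)[0])
if __name__=="__main__":
  s=ctrl.get_state();faces(float(sys.argv[1]),s["position"][:2],s["position"][2]+.0303)
E
python3 faces.py 41.5
```

```text
side skirt u 1 22 centre offset -1.752310103222655 slope 0.053
side skirt v 1 67 centre offset -0.4672778702173517 slope -0.013
side neck u 1 19 centre offset -0.8306718747090507 slope 0.012
side neck v 1 69 centre offset 1.3543865602694964 slope -0.012
side plate u 1 17 centre offset -3.569694427897467 slope 0.034
side plate u -1 16 centre offset 3.792800310985278 slope 0.017
side plate v 1 34 centre offset -2.0685760326071545 slope -0.024
top skirt v 1 20 centre offset 1.8814560507128704 slope 0.015
top neck v 1 16 centre offset 2.512029521303596 slope -0.004
top plate u -1 11 centre offset 2.320473193177733 slope 0.077
top plate v 1 25 centre offset -1.8746308818273079 slope -0.015
```

Emit:
{"op": "step_arm", "data": {
  "targets": [
    [-0.05, 0.1, -0.5, 0, 0, 0, 0],
    [0, 0, -0.4, 0, 0, 0, 0],
    [0, 0, -0.4, 0, 0, 0, 0],
    [0, 0, -0.3, 0, 0, 0, 0],
    [0, 0, 0, 0, 0, 0, 0]
  ]
}}

```text
time: 10.07
position: [0.5969, -0.1499, 0.1271]
tool_rot: [-1.29, -2.862, 0.0]
ft_force: [-0.3, 0.4, -0.4]
grip_width: 0.16
grip_force: 50.0
```

Emit:
{"op": "step_arm", "data": {
  "targets": [
    [0, 0, -0.2, 0, 0, 0, 0],
    [0, 0, -0.2, 0, 0, 0, 0],
    [0, 0, -0.1, 0, 0, 0, 0],
    [0, 0, 0, 0, 0, 0, 0],
    [0, 0, 0, 0, 0, 0, 0]
  ]
}}

```text
time: 10.48
position: [0.5975, -0.1513, 0.124]
tool_rot: [1.292, 2.863, -0.002]
ft_force: [-2.4, -1.7, 5.1]
grip_width: 0.153
grip_force: 50.0
```

It passed over the rim and now rests on the balls. Pressing.

Emit:
{"op": "step_arm", "data": {
  "targets": [
    [0, 0, -0.2, 0, 0, 0, 0],
    [0, 0, -0.2, 0, 0, 0, 0],
    [0, 0, -0.2, 0, 0, 0, 0],
    [0, 0, -0.2, 0, 0, 0, 0],
    [0, 0, 0, 0, 0, 0, 0]
  ]
}}

```text
time: 10.9
position: [0.5966, -0.1506, 0.1148]
tool_rot: [-1.291, -2.862, 0.002]
ft_force: [-4.2, -2.7, 2.2]
grip_width: 0.158
grip_force: 50.0
```

Emit:
{"op": "step_arm", "data": {
  "targets": [
    [0, 0, -0.2, 0, 0, 0, 0],
    [0, 0, -0.2, 0, 0, 0, 0],
    [0, 0, -0.1, 0, 0, 0, 0],
    [0, 0, 0, 0, 0, 0, 0],
    [0, 0, 0, 0, 0, 0, 0]
  ]
}}

```text
time: 11.32
position: [0.5967, -0.1507, 0.1146]
tool_rot: [-1.292, -2.863, 0.004]
ft_force: [-14.1, -1.6, 24.6]
grip_width: 0.159
grip_force: 50.0
```

It is solid at 0.1146 with 25 N, so fully home. I'll unload, open and retreat.

Emit:
{"op": "step_arm", "data": {
  "targets": [
    [0, 0, 0.3, 0, 0, 0, 0],
    [0, 0, 0.1, 0, 0, 0, 0.4],
    [0, 0, 0, 0, 0, 0, 0.4],
    [0, 0, 0, 0, 0, 0, 0.4],
    [0, 0, 0, 0, 0, 0, 0.4]
  ]
}}

```text
time: 11.73
position: [0.5979, -0.1491, 0.1138]
tool_rot: [-1.29, -2.864, -0.002]
ft_force: [0.8, -0.5, 0.0]
grip_width: 0.357
grip_force: 0.0
```

Emit:
{"op": "step_arm", "data": {
  "targets": [
    [0, 0, 0, 0, 0, 0, 0.5],
    [0, 0, 0, 0, 0, 0, 0.5],
    [0, 0, 0.5, 0, 0, 0, 0.5],
    [0, 0, 1.5, 0, 0, 0, 0.5],
    [0, 0, 3, 0, 0, 0, 0.5]
  ]
}}

```text
time: 12.15
position: [0.5951, -0.1497, 0.1614]
tool_rot: [-1.288, -2.858, 0.001]
ft_force: [1.3, -0.5, 0.0]
grip_width: 0.496
grip_force: 0.0
```

Emit:
{"op": "step_arm", "data": {
  "targets": [
    [0, 0, 4, 0, 0, 0, 0.5],
    [0, 0, 4, 0, 0, 0, 0.5],
    [0, 0, 4, 0, 0, 0, 0.5],
    [0, 0, 4, 0, 0, 0, 0.5],
    [0, 0, 0, 0, 0, 0, 0.5]
  ]
}}

```text
time: 12.57
position: [0.6009, -0.1499, 0.3341]
tool_rot: [1.285, 2.851, 0.004]
ft_force: [0.1, 1.2, 0.4]
grip_width: 0.503
grip_force: 0.0
```

Run:
```python
from fit import *
s=ctrl.get_state();print(s["position"],s["tool_rot"],s["ft_force"],s["grip_width"])
p,d=ctrl.get_image("side");X=cloud("side",d).reshape(-1,3);c=[.5965,-.15]
Q=X[np.hypot(*(X[:,:2]-c).T)<.05]
q=Q[(Q[:,2]>.139)&(Q[:,2]<.165)];A=np.c_[q[:,:2]-c,np.ones(len(q))]
w=np.abs(q[:,2]-np.median(q[:,2]))<.003
print(len(q),np.median(q[:,2]),np.linalg.lstsq(A[w],q[w,2],rcond=None)[0])
```

```text
[ 0.60089293 -0.14986295  0.33411669] [1.2852422  2.85130376 0.00430359] [0.07840753 1.23633408 0.37728495] 0.5025107983212971
276 0.1458938983521567 [-0.00153527 -0.00595703  0.14580857]
```

cap_1's plate lies level at z 0.1458, so it is home. Next, cap_2.

Emit:
{"op": "step_arm", "data": {
  "targets": [
    [0, 4.1, 0, 0, 0, -4, 0.6],
    [0, 4.1, 0, 0, 0, -4, 0.6],
    [0, 4.1, 0, 0, 0, -4, 0.6],
    [0, 4.1, 0, 0, 0, -4, 0.6],
    [0, 4.1, 0, 0, 0, -4, 0.6]
  ]
}}

```text
time: 13.03
position: [0.5969, 0.0566, 0.3236]
tool_rot: [-1.773, -2.592, 0.001]
ft_force: [0.6, -0.1, 0.5]
grip_width: 0.6
grip_force: 0.0
```

Emit:
{"op": "step_arm", "data": {
  "targets": [
    [-1, 4, 0, 0, 0, -4, 0.6],
    [-1, 4, 0, 0, 0, -4, 0.6],
    [-1, 4, 0, 0, 0, -4, 0.6],
    [-1, 4, 0, 0, 0, -4, 0.6],
    [-1, 4, 0, 0, 0, -4, 0.6]
  ]
}}

```text
time: 13.45
position: [0.5464, 0.2565, 0.3236]
tool_rot: [2.197, 2.246, -0.002]
ft_force: [0.9, 0.6, -0.5]
grip_width: 0.602
grip_force: 0.0
```

Emit:
{"op": "step_arm", "data": {
  "targets": [
    [-2.1, 2, -2, 0, 0, -0.5, 0.6],
    [-2.1, 2, -2, 0, 0, 0, 0.6],
    [-2.1, 2, -2, 0, 0, 0, 0.6],
    [-2, 2, -2, 0, 0, 0, 0.6],
    [-2, 2, -2, 0, 0, 0, 0.6]
  ]
}}

```text
time: 13.87
position: [0.443, 0.3554, 0.2226]
tool_rot: [2.202, 2.24, -0.002]
ft_force: [-0.1, 0.2, 0.1]
grip_width: 0.598
grip_force: 0.0
```

Emit:
{"op": "step_arm", "data": {
  "targets": [
    [0, 0, -3, 0, 0, 0, 0.6],
    [0, 0, -3, 0, 0, 0, 0.6],
    [0, 0, -3, 0, 0, 0, 0.6],
    [0, 0, -3, 0, 0, 0, 0.6],
    [0, 0, 0, 0, 0, 0, 0.6]
  ]
}}

```text
time: 14.28
position: [0.4406, 0.3512, 0.0977]
tool_rot: [-2.201, -2.239, 0.018]
ft_force: [-1.1, -0.9, -0.9]
grip_width: 0.599
grip_force: 0.0
```

Emit:
{"op": "step_arm", "data": {
  "targets": [
    [0, 0, 0, 0, 0, 0, 0.6],
    [0, 0, -1, 0, 0, 0, 0.6],
    [0, 0, -1, 0, 0, 0, 0.6],
    [0, 0, 0, 0, 0, 0, 0.6],
    [0, 0, 0, 0, 0, 0, 0.6]
  ]
}}

```text
time: 14.7
position: [0.4447, 0.3549, 0.0845]
tool_rot: [2.203, 2.24, 0.0]
ft_force: [0.4, 1.0, 0.1]
grip_width: 0.601
grip_force: 0.0
```

```bash
python3 look.py 205 285 165 240 l2
```

```text
14.7 [0.4447 0.3549 0.0845] [2.2026 2.2399 0.0001] [0.4002 0.965  0.0963] [ 0.0446 -0.0912  0.0158] 0.6011569738197913
closing 0.9628146755590166
side neck 30 0.12481221857620341 ((442.073486328125, 354.7508850097656), (69.61302185058594, 21.490278244018555), 0.9755280017852783)
```

View pics/l2_side.png

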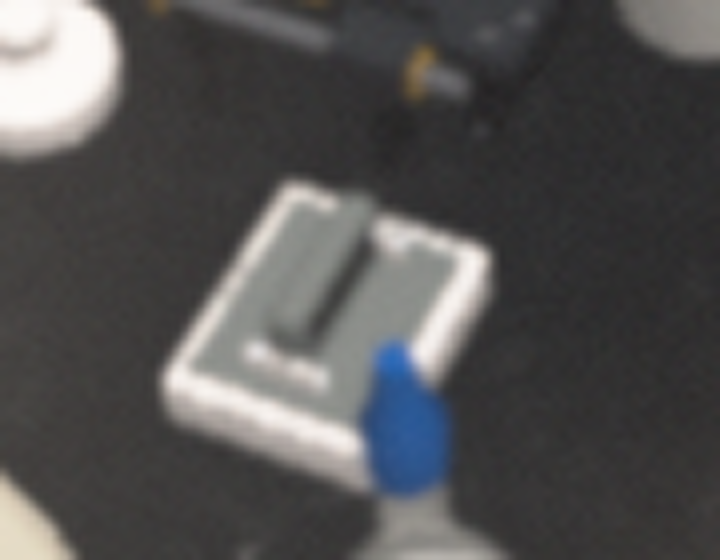

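cap_2 stands at (330,300) in the crop, bar from (355,200) to (290,335), with the gripper above and in line. I'll descend and grip.

Emit:
{"op": "step_arm", "data": {
  "targets": [
    [0, 0.1, -2, 0, 0, 0, 0.6],
    [0, 0, -2, 0, 0, 0, 0.6],
    [0, 0, -2, 0, 0, 0, 0.6],
    [0, 0, -1, 0, 0, 0, 0.6],
    [0, 0, -0.5, 0, 0, 0, 0.6]
  ]
}}

```text
time: 15.22
position: [0.444, 0.3554, 0.0082]
tool_rot: [-2.202, -2.24, 0.003]
ft_force: [0.3, -0.2, -0.3]
grip_width: 0.601
grip_force: 0.0
```

Emit:
{"op": "step_arm", "data": {
  "targets": [
    [0, 0, -0.5, 0, 0, 0, 0.6],
    [0, 0, -0.5, 0, 0, 0, 0.6],
    [0, 0, -0.5, 0, 0, 0, 0.6],
    [0, 0, -0.1, 0, 0, 0, 0.6],
    [0, 0, 0, 0, 0, 0, 0.6]
  ]
}}

```text
time: 15.63
position: [0.4447, 0.356, -0.0067]
tool_rot: [2.203, 2.24, 0.0]
ft_force: [-0.5, -0.1, 0.0]
grip_width: 0.601
grip_force: 0.0
```

Emit:
{"op": "step_arm", "data": {
  "targets": [
    [0, 0, 0, 0, 0, 0, 0],
    [0, 0, 0, 0, 0, 0, 0],
    [0, 0, 0, 0, 0, 0, 0],
    [0, 0, 0, 0, 0, 0, 0],
    [0, 0, 0, 0, 0, 0, 0]
  ]
}}

```text
time: 16.05
position: [0.4447, 0.356, -0.0065]
tool_rot: [2.203, 2.24, 0.0]
ft_force: [0.3, 0.4, -0.3]
grip_width: 0.309
grip_force: 0.0
```

Emit:
{"op": "step_arm", "data": {
  "targets": [
    [0, 0, 0, 0, 0, 0, 0],
    [0, 0, 0, 0, 0, 0, 0],
    [0, 0, 0, 0, 0, 0, 0],
    [0, 0, 0, 0, 0, 0, 0],
    [0, 0, 0, 0, 0, 0, 0]
  ]
}}

```text
time: 16.47
position: [0.4447, 0.356, -0.0066]
tool_rot: [2.202, 2.24, 0.0]
ft_force: [1.0, 0.1, 1.0]
grip_width: 0.153
grip_force: 50.0
```

Emit:
{"op": "step_arm", "data": {
  "targets": [
    [0, 0, 1, 0, 0, 0, 0],
    [0, 0, 2, 0, 0, 0, 0],
    [0, 0, 3, 0, 0, 0, 0],
    [0, 0, 4, 0, 0, 0, 0],
    [0, 0, 4, 0, 0, 0, 0]
  ]
}}

```text
time: 16.88
position: [0.4434, 0.3554, 0.1345]
tool_rot: [-2.201, -2.24, 0.003]
ft_force: [1.1, 0.3, -0.7]
grip_width: 0.16
grip_force: 50.0
```

```bash
python3 look.py 205 285 165 240 l3
```

```text
16.8833 [0.4434 0.3554 0.1345] [-2.2013 -2.2403  0.0033] [ 1.1457  0.2886 -0.7225] [ 0.0263 -0.1611 -0.0077] 0.15959964362006038
closing 1.0044088868171457
side plate 511 0.16411433627707328 ((441.3445129394531, 362.0511779785156), (81.00862121582031, 89.92699432373047), 0.10337430238723755)
```

Emit:
{"op": "step_arm", "data": {
  "targets": [
    [1.6, -2.1, 3.2, 0, 0, 0, 0],
    [1.6, -2.1, 3.2, 0, 0, 0, 0],
    [1.6, -2.1, 3.2, 0, 0, 0, 0],
    [1.6, -2.1, 3.2, 0, 0, 0, 0],
    [1.6, -2.1, 3.2, 0, 0, 0, 0]
  ]
}}

```text
time: 17.4
position: [0.5246, 0.2497, 0.2947]
tool_rot: [2.202, 2.24, -0.001]
ft_force: [0.9, 0.7, -1.8]
grip_width: 0.157
grip_force: 50.0
```

Emit:
{"op": "step_arm", "data": {
  "targets": [
    [1.5, -2, 0.1, 0, 0, 0, 0],
    [1.5, -2, 0.1, 0, 0, 0, 0],
    [1.5, -2, 0.1, 0, 0, 0, 0],
    [1.5, -2, 0.1, 0, 0, 0, 0],
    [1.5, -2, 0.1, 0, 0, 0, 0]
  ]
}}

```text
time: 17.82
position: [0.5998, 0.1498, 0.298]
tool_rot: [-2.202, -2.24, 0.001]
ft_force: [0.6, -0.6, -1.1]
grip_width: 0.156
grip_force: 50.0
```

Emit:
{"op": "step_arm", "data": {
  "targets": [
    [0, -4.1, 0, 0, 0, -2.6, 0],
    [0, -4.1, 0, 0, 0, -2.6, 0],
    [0, -4.1, 0, 0, 0, -2.6, 0],
    [0, -4.1, 0, 0, 0, -2.6, 0],
    [0, -4.1, 0, 0, 0, -2.6, 0]
  ]
}}

```text
time: 18.23
position: [0.5989, -0.0558, 0.298]
tool_rot: [-2.444, -1.974, 0.001]
ft_force: [1.1, -0.1, -0.9]
grip_width: 0.154
grip_force: 50.0
```

Emit:
{"op": "step_arm", "data": {
  "targets": [
    [-0.8, -4, 0, 0, 0, -2.7, 0],
    [-0.8, -4, 0, 0, 0, -2.7, 0],
    [-0.8, -4, 0, 0, 0, -2.7, 0],
    [-0.8, -4, 0, 0, 0, -2.7, 0],
    [-0.8, -4, 0, 0, 0, -2.7, 0]
  ]
}}

```text
time: 18.65
position: [0.5585, -0.2556, 0.298]
tool_rot: [-2.659, -1.673, 0.001]
ft_force: [0.5, 0.2, -1.3]
grip_width: 0.156
grip_force: 50.0
```

Emit:
{"op": "step_arm", "data": {
  "targets": [
    [-1.9, -1.1, -1, 0, 0, 0, 0],
    [-1.9, -1.1, -1, 0, 0, 0, 0],
    [-1.9, -1.1, -1, 0, 0, 0, 0],
    [-1.9, -1.1, -1, 0, 0, 0, 0],
    [-1.9, -1.1, -1, 0, 0, 0, 0]
  ]
}}

```text
time: 19.07
position: [0.4633, -0.3091, 0.2473]
tool_rot: [-2.656, -1.676, 0.0]
ft_force: [-0.7, -1.0, -0.9]
grip_width: 0.157
grip_force: 50.0
```

Emit:
{"op": "step_arm", "data": {
  "targets": [
    [0, 0, -3, 0, 0, 0, 0],
    [0, 0, -3, 0, 0, 0, 0],
    [0, 0, -2, 0, 0, 0, 0],
    [0, 0, -1.5, 0, 0, 0, 0],
    [0, 0, -0.7, 0, 0, 0, 0]
  ]
}}

```text
time: 19.48
position: [0.4628, -0.3078, 0.1433]
tool_rot: [-2.653, -1.674, 0.003]
ft_force: [-0.7, 0.8, -1.5]
grip_width: 0.16
grip_force: 50.0
```

Emit:
{"op": "step_arm", "data": {
  "targets": [
    [0, 0, 0, 0, 0, 0, 0],
    [0, 0, 0, 0, 0, 0, 0],
    [0, 0, 0, 0, 0, 0, 0],
    [0, 0, 0, 0, 0, 0, 0],
    [0, 0, 0, 0, 0, 0, 0]
  ]
}}

```text
time: 19.9
position: [0.4653, -0.3094, 0.1474]
tool_rot: [2.656, 1.675, 0.001]
ft_force: [0.0, 0.8, -1.9]
grip_width: 0.154
grip_force: 50.0
```

```bash
python3 look.py 280 145 290 160 l4; python3 faces.py -25.6
```

```text
19.9 [ 0.4653 -0.3094  0.1474] [2.6557 1.6747 0.0011] [ 0.0085  0.8284 -1.854 ] [-0.0356 -0.072  -0.0103] 0.15379655902788283
closing 154.47012614259222
side plate 193 0.1775708471241089 ((466.794921875, -303.85430908203125), (91.73987579345703, 87.3218994140625), 67.70571899414062)
side neck 184 0.11529726617798598 ((465.8324890136719, -310.0187072753906), (91.18536376953125, 72.25050354003906), 63.6885986328125)
top plate 83 0.17829378788432187 ((474.4474792480469, -283.1681213378906), (42.4911994934082, 79.63676452636719), 65.14522552490234)
side skirt u -1 53 centre offset 0.9723405519870028 slope 0.000
side skirt v 1 48 centre offset 2.071137150230612 slope -0.009
side neck u -1 65 centre offset 2.102991404773757 slope -0.005
side neck v 1 44 centre offset -2.437757101274727 slope -0.008
side plate u -1 24 centre offset 2.5353110322899397 slope 0.009
side plate v 1 31 centre offset -0.8820548548161184 slope -0.027
top skirt v 1 13 centre offset 1.3943156123520737 slope 0.036
top plate u -1 11 centre offset 2.7125047301691296 slope -0.125
top plate v 1 26 centre offset -1.9241143187372742 slope 0.007
```

View pics/l4_side.png

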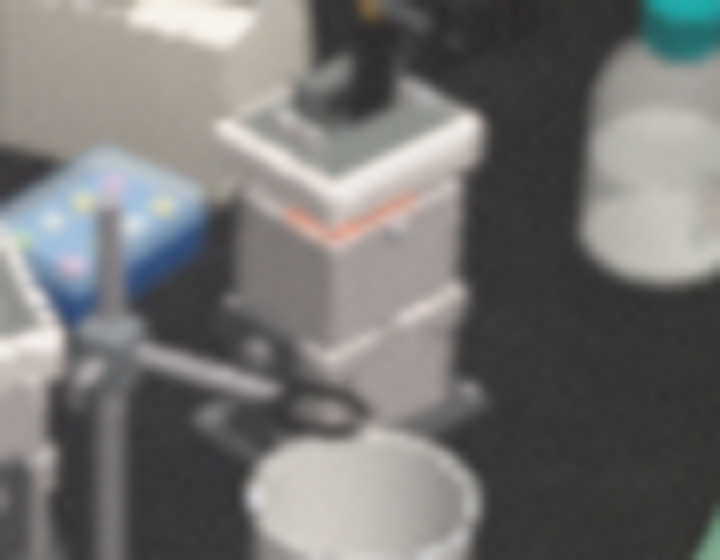

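The picture shows cap_2 over the second bucket: skirt corners at columns 218, 333 and 484, neck edges at 240, 333 and 462. I'll check the centring by projecting the models to these columns.

Run:
```python
from fit import *
s=ctrl.get_state();c=ctrl.camera_params("side");t=s["position"]
def proj(P): return cv2.projectPoints(np.array(P,float),c["rvec"],c["tvec"],c["intrinsics"],c["distortion"])[0][:,0]
def corners(x,y,a,hx,hy,z):
    a=np.radians(a);R=np.array([[np.cos(a),-np.sin(a)],[np.sin(a),np.cos(a)]])
    return [[*(R@[sx*hx,sy*hy]+[x,y]),z] for sx,sy in((1,1),(-1,1),(-1,-1))]
q=lambda *k:((proj(corners(*k))-[280,145])*8+3.5)
zc=t[2]+.0067
print("cap model bottom",q(t[0],t[1],-25.5,.040,.047,zc).round(0).tolist(),"top",q(t[0],t[1],-25.5,.040,.047,zc+.023).round(0).tolist())
print("neck model z.125",q(t[0],t[1],-25.5,.032,.042,.125).round(0).tolist(),"z.100",q(t[0],t[1],-25.5,.032,.042,.100).round(0).tolist())
print("du 1mm",(q(t[0]+.001*.902,t[1]-.001*.432,-25.5,.032,.042,.125)-q(t[0],t[1],-25.5,.032,.042,.125)).round(2).tolist())
print("dv 1mm",(q(t[0]+.001*.432,t[1]+.001*.902,-25.5,.032,.042,.125)-q(t[0],t[1],-25.5,.032,.042,.125)).round(2).tolist())
fr=np.mean([cv2.cvtColor(ctrl.get_image("side")[0],cv2.COLOR_RGB2GRAY).astype(float) for _ in range(6)],0)
np.set_printoptions(linewidth=250,precision=0,suppress=True)
for r in (160,162,164,166,172,174,176,178,180,182): print(r,fr[r,304:344])
```

```text
cap model bottom [[215.0, 164.0], [335.0, 237.0], [481.0, 162.0]] top [[216.0, 122.0], [337.0, 194.0], [484.0, 120.0]]
neck model z.125 [[233.0, 218.0], [328.0, 276.0], [458.0, 209.0]] z.100 [[232.0, 262.0], [326.0, 321.0], [454.0, 254.0]]
du 1mm [[-1.45, -0.89], [-1.52, -0.93], [-1.53, -0.89]]
dv 1mm [[-1.57, 0.78], [-1.58, 0.82], [-1.5, 0.78]]
160 [158. 157. 161. 183. 202. 194. 176. 159. 149. 151. 162. 167. 160. 144. 133. 121. 103.  92.  93.  89.  85.  92. 111. 126. 135. 141. 143. 144. 144. 144. 147. 155. 174. 197. 206. 173. 111.  66.  54.  54.]
162 [156. 154. 154. 166. 195. 218. 226. 217. 189. 166. 154. 151. 148. 152. 164. 166. 142. 128. 133. 138. 141. 142. 143. 144. 143. 144. 147. 152. 170. 190. 215. 226. 224. 216. 195. 160. 109.  67.  53.  53.]
164 [152. 152. 150. 148. 147. 157. 176. 198. 214. 221. 217. 201. 178. 158. 149. 148. 144. 140. 143. 144. 144. 144. 146. 153. 170. 191. 217. 227. 225. 220. 207. 194. 188. 186. 181. 157. 110.  68.  54.  52.]
166 [150. 150. 150. 151. 153. 152. 149. 150. 155. 162. 182. 207. 221. 224. 214. 189. 164. 151. 149. 154. 171. 192. 217. 228. 226. 222.
[... 607 characters left out ...]
. 156. 155. 157. 158. 158. 158. 156. 152. 137. 102.  66.  54.  54.  53.  53.  54.]
178 [ 60.  59.  58.  59.  66.  88. 109. 118. 122. 121. 121. 121. 122. 123. 122. 122. 126. 142. 155. 157. 158. 156. 157. 159. 158. 159. 158. 158. 158. 158. 156. 151. 129.  92.  63.  54.  54.  54.  52.  53.]
180 [ 58.  57.  57.  57.  66.  88. 109. 119. 121. 122. 121. 121. 122. 122. 122. 122. 125. 140. 154. 158. 158. 157. 157. 158. 159. 158. 158. 158. 157. 157. 157. 163. 166. 137.  88.  60.  55.  54.  54.  53.]
182 [ 58.  57.  58.  73. 104. 118. 116. 117. 121. 121. 121. 122. 123. 122. 122. 121. 126. 141. 154. 157. 156. 156. 157. 158. 157. 157. 159. 164. 176. 185. 194. 189. 175. 148. 101.  64.  55.  54.  54.  55.]
```

Columns and face fits agree: the cap should shift about 2.6 mm along −v and slightly along −u, which is (−1.5, −2.2) mm in world axes. I'll correct that and lower.

Emit:
{"op": "step_arm", "data": {
  "targets": [
    [-0.15, -0.22, -0.5, 0, 0, 0, 0],
    [0, 0, -0.4, 0, 0, 0, 0],
    [0, 0, -0.3, 0, 0, 0, 0],
    [0, 0, 0, 0, 0, 0, 0],
    [0, 0, 0, 0, 0, 0, 0]
  ]
}}

```text
time: 21.02
position: [0.4628, -0.3111, 0.1338]
tool_rot: [-2.657, -1.675, 0.0]
ft_force: [0.3, -0.5, -1.5]
grip_width: 0.155
grip_force: 50.0
```

Emit:
{"op": "step_arm", "data": {
  "targets": [
    [0, 0, -0.3, 0, 0, 0, 0],
    [0, 0, -0.3, 0, 0, 0, 0],
    [0, 0, -0.2, 0, 0, 0, 0],
    [0, 0, 0, 0, 0, 0, 0],
    [0, 0, 0, 0, 0, 0, 0]
  ]
}}

```text
time: 21.43
position: [0.4634, -0.3116, 0.1264]
tool_rot: [2.657, 1.675, 0.001]
ft_force: [0.6, -1.2, -0.0]
grip_width: 0.158
grip_force: 50.0
```

It is over the neck with no contact. Pressing down past the snap.

Emit:
{"op": "step_arm", "data": {
  "targets": [
    [0, 0, -0.2, 0, 0, 0, 0],
    [0, 0, -0.2, 0, 0, 0, 0],
    [0, 0, -0.2, 0, 0, 0, 0],
    [0, 0, -0.2, 0, 0, 0, 0],
    [0, 0, -0.2, 0, 0, 0, 0]
  ]
}}

```text
time: 21.85
position: [0.464, -0.3119, 0.1163]
tool_rot: [2.655, 1.674, 0.002]
ft_force: [4.5, -3.6, -4.4]
grip_width: 0.158
grip_force: 50.0
```

Emit:
{"op": "step_arm", "data": {
  "targets": [
    [0, 0, -0.2, 0, 0, 0, 0],
    [0, 0, -0.2, 0, 0, 0, 0],
    [0, 0, -0.2, 0, 0, 0, 0],
    [0, 0, 0, 0, 0, 0, 0],
    [0, 0, 0, 0, 0, 0, 0]
  ]
}}

```text
time: 22.27
position: [0.4641, -0.312, 0.1151]
tool_rot: [2.655, 1.674, 0.001]
ft_force: [-6.2, 2.8, 23.7]
grip_width: 0.156
grip_force: 50.0
```

Solid at 0.1151 with 24 N, so fully home. I'll unload, release, retreat and verify.

Emit:
{"op": "step_arm", "data": {
  "targets": [
    [0, 0, 0.3, 0, 0, 0, 0],
    [0, 0, 0.1, 0, 0, 0, 0.4],
    [0, 0, 0, 0, 0, 0, 0.4],
    [0, 0, 0, 0, 0, 0, 0.4],
    [0, 0, 0, 0, 0, 0, 0.4]
  ]
}}

```text
time: 22.68
position: [0.4622, -0.3106, 0.1132]
tool_rot: [-2.655, -1.675, 0.001]
ft_force: [0.6, 0.2, 0.1]
grip_width: 0.352
grip_force: 0.0
```

Emit:
{"op": "step_arm", "data": {
  "targets": [
    [0, 0, 0, 0, 0, 0, 0.5],
    [0, 0, 0, 0, 0, 0, 0.5],
    [0, 0, 0.5, 0, 0, 0, 0.5],
    [0, 0, 1.5, 0, 0, 0, 0.5],
    [0, 0, 3, 0, 0, 0, 0.5]
  ]
}}

```text
time: 23.1
position: [0.4608, -0.3098, 0.1616]
tool_rot: [-2.652, -1.672, 0.004]
ft_force: [0.4, -0.4, 0.7]
grip_width: 0.494
grip_force: 0.0
```

Emit:
{"op": "step_arm", "data": {
  "targets": [
    [0, 0, 4, 0, 0, 0, 0.5],
    [0, 0, 4, 0, 0, 0, 0.5],
    [0, 0, 4, 0, 0, 0, 0.5],
    [0, 0, 0, 0, 0, 0, 0.5],
    [0, 0, 0, 0, 0, 0, 0.5]
  ]
}}

```text
time: 23.52
position: [0.4646, -0.3119, 0.2877]
tool_rot: [2.652, 1.673, 0.004]
ft_force: [1.1, 0.2, -0.3]
grip_width: 0.5
grip_force: 0.0
```

Run:
```python
from fit import *
s=ctrl.get_state();print(s["position"],s["ft_force"],s["grip_width"])
p,d=ctrl.get_image("side");P=cloud("side",d);X=P.reshape(-1,3)
for c in([.5965,-.15],[.4645,-.311]):
  Q=X[np.hypot(*(X[:,:2]-c).T)<.05]
  q=Q[(Q[:,2]>.139)&(Q[:,2]<.165)];A=np.c_[q[:,:2]-c,np.ones(len(q))]
  w=np.abs(q[:,2]-np.median(q[:,2]))<.003
  print(len(q),np.median(q[:,2]),np.linalg.lstsq(A[w],q[w,2],rcond=None)[0])
# bystander check: same pixels vs start
d0=np.load("sided.npy")
P0=cloud("side",d0)
for n,c,r in(("rcap",(.60,.29),.06),("petri",(.72,.30),.07),("wash",(.385,.146),.06),("flask",(.338,.468),.07),("clamp",(.43,.02),.07),("beaker",(.398,-.156),.07),("media",(.36,-.50),.07)):
  o=[]
  for Y in(P0,P):
    y=Y.reshape(-1,3);y=y[(np.hypot(*(y[:,:2]-c).T)<r)&(y[:,2]>.02)&(y[:,2]<.36)];o+=[y.mean(0).round(3)]
  print(n,*o)
```

```text
[ 0.46457082 -0.31191374  0.2876889 ] [ 1.13222854  0.19565319 -0.30020151] 0.5000879241801075
280 0.14600212403669388 [ 0.00121177 -0.00496471  0.14589275]
237 0.14647701037929348 [0.00419928 0.00018451 0.14606729]
rcap [0.603 0.307 0.036] [0.602 0.308 0.036]
petri [0.727 0.32  0.087] [0.726 0.32  0.088]
wash [0.383 0.169 0.098] [0.383 0.17  0.099]
flask [0.33  0.495 0.086] [0.33  0.496 0.086]
clamp [0.431 0.029 0.229] [0.431 0.03  0.232]
beaker [ 0.394 -0.137  0.066] [ 0.394 -0.137  0.066]
media [ 0.359 -0.499  0.088] [ 0.36  -0.499  0.088]
```

Both caps lie level at plate height 0.146, the bystanders have not moved, and the gripper is clear. Handing in.

```bash
python3 -c "
from bench import ctrl;print(ctrl.close_job())"
```

```text
the job is handed in; nothing more can be done
None
```

Both loaded buckets are capped, each cap pressed fully home and measured level on its rim; no bystander moved, and the job was handed in at about 23.6 s, though the hand-in returned no verdict.

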